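Unlatch and raise the hold-down arm of a vial shaker

TASK

The vials on the shaker are locked down by its hinged arm, whose end sits over a ball stud. Take the black upright paddle, pull the latch sideways away from the arm as far as it goes against its spring, swing the arm's end up off the ball with it and hold it about 10 cm above its locked height so that the rack can be taken out. Finish while still holding the arm there, steady and not resting on anything else, and do not disturb the bottle, jar and flask nearby.

Things in the scene. Friction and masses are not known exactly. Their poses are not given: they have to be found in the camera images.
- shaker: Fixed vial shaker, a white box 230 x 400 mm; aluminium deck at 65 mm carries a white rack of six capped vials (tops at 130 mm). Origin: centre of its underside, on the bench. Its y axis runs along the hold-down arm from ball stud (y = -150 mm) to hinge (y = +150 mm); x points level across the arm, away from the latch paddle; z up.
- hold_arm: Aluminium bar 26 mm wide, 18 mm thick, with three crossbars over the vials; 0.35 to 0.6 kg. Origin on its hinge; axes parallel to the shaker's when locked. Swings freely up (0 to 0.9 rad) and falls back if let go. Free end, 300 mm from the hinge: dark steel coupler housing 48 x 56 mm over the ball. Locked, it lifts only 3 mm before the latch bolt catches under the ball.
- latch (a joint): Travel of the spring latch in m: 0 = locked, 0.014 = fully out, at its stop. It slides along the shaker's -x (out of the coupler's side, away from the arm). The spring pushes back with 4.5 N at 0, 8.7 N at 0.014; the arm is free of the ball from about 0.008 on. Latch and paddle are carried by the arm and rise with it.
- paddle (a point): Grip point in the latch's upright black paddle, on its centreline 18 mm below its top. Paddle: 16 mm thick along the shaker's x, 24 mm wide along y, 50 mm tall, on a thin steel stem. Locked, the point is 187 mm above the bench, 64 mm to the -x side of the ball's axis, and 17 mm above the coupler's top; 34 mm is free between paddle and coupler. Pull along -x.
- coupler (a point): Centre of the flat top of the coupler housing at the arm's free end, 170 mm above the bench when locked; it rises with the arm.
- ball (a point): Top of the ball stud, 161 mm above the bench, fixed on the shaker; the ball is 28 mm across on a stem 14 mm thick.
- hinge (a point): Point on the arm's hinge axis, at the arm's centreline, 150 mm above the bench. The axis is level and runs along the shaker's x; the paddle moves on an arc about it.
- amber_bottle: Bystander: closed amber glass bottle, 68 mm across, 150 mm high; origin at the centre of its underside.
- jar: Bystander: white jar with a cap, 64 mm across, 100 mm high; origin at the centre of its underside.
- flask: Bystander: round stoppered flask on its cork ring, 100 mm across, 194 mm high; origin at the centre of its underside.

How it is judged:
By the outcome, as a careful person would: the job done as asked, in the order asked, and still so for the second after the job is handed in, while the arm keeps its last pose, push and grip.
It also fails if it takes over 40 s, if anything falls off the work surface, if the arm or the gripper's body presses on something with over 40 N, if the wrist force passes 120 N, or if a joint passes its speed limit or range.

ROBOT

A 6-joint arm with a two-finger parallel gripper is mounted at the origin on the work surface. World frame = base frame: x ahead of the robot, y to its left, z up, the work surface at z = 0. Lengths are in m, angles in rad, forces in N, time in s.
With the tool pointing down it reaches from about 0.35 to 0.8 m from the base axis. Payload 7.3 kg.
Tool frame: the origin (TCP) lies between the finger pads; the fingertips stand 25 mm ahead of it and the grasp point (between the pads) lies 6 mm ahead of it (r.tip_extent is the distance from the TCP to the fingertips, in m); z points along the fingers, y is the direction in which the jaws open and shut (so a half turn about z gives the same grasp; the last joint's range is limited). The gripper opens to 85 mm and grips with 20 to 120 N. Pads are 22 mm wide; open, the fingers measure 114 mm over their backs; the gripper's body (76 mm by 85 mm) begins 54 mm behind the grasp point. The pads swing forward as they close: fully open they stand 13 mm farther back than shut.
Start: joints at [1.061, 0.342, 1.524, -0, 1.275, -0.146], TCP at [0.187, 0.491, 0.256] pointing down, gripper open.
Joint ranges: [-2.53, 2.53], [-0.77, 2.02], [0.04, 2.7], [-1, 4.14], [0.28, 2.66], [-3.11, 3.11]. Speed limits (rad/s): [2.57, 2.57, 3.14, 3.14, 3.14, 3.14].

INTERFACE

Orientations are given as a unit quaternion [x, y, z, w].
In Python, from workcell import r, command_gripper, optics gives the robot as it stands. The module is installed in compiled form; this text tells all that it offers. Calls block until the motion is done:
- r.reach(position, orientation): joint-space move of the TCP to a pose.
- r.move_straight(position, orientation=None, speed=0.15, max_force=None): straight line of the TCP; orientation=None keeps the orientation; speed is the mean speed in m/s. With max_force (N) it stops when the force on the tool has changed by that much, and returns True; else False.
- r.movej(angles): joint-space move.
- command_gripper(opening, force=None): finger opening in m; force is the grip in N (None keeps the last); returns when the fingers have stopped.
- r.hold(seconds).
- r.solve_ik(position, orientation): joint angles nearest the present ones, or None.
- r.read_state(): the state.
- optics.get_image(name): name is "side" or "top"; returns (picture, depth): 480x640x3 uint8, red, green, blue; 480x640 float32, m along the optical axis (not along the pixel's ray), 0 where there is no reading.
- optics.camera_model(name): a dict with "K" (3x3 intrinsics, pixels), "R" (3x3) and "t" (3): a world point X has camera coordinates R X + t. Camera axes: x right, y down, z forward; pixel columns grow to the right and rows downward; lengths in m; the calibration is good to about 2 mm. A picture is of the moment at which its call begins. camera_model takes no time and is no camera call.
A pose or a line that the arm cannot do raises r.PlanningError and nothing moves.
- r.finish_job(): hands the job in, once; it reports no verdict.
The state is a dict: "time_s": time; "joint_positions": joint angles; "dq": joint speeds; "tau": joint torques, N m; "eef_pos": TCP position; "eef_rot": TCP orientation; "contact_force": force on the tool from outside, world axes, zero at the start; "torque": the same for the moment, N m; "grip_width": finger opening in m.
Only numpy, scipy, OpenCV 4.12 (cv2) and the standard library are available. Lean on these libraries where they do the work, as an engineer would, in place of code of your own. Each camera call takes 0.05 s, during which the arm holds its last target.

## Working session

There is one attempt and no reset: what is moved stays moved. The work goes in short steps, each a Python script; the robot and the scene stay as the last script left them, time stands still between calls to the robot, and variables do not carry over. Pictures are saved under pics/ and viewed, and the job is handed in when it is done.

```bash
mkdir -p pics; ls
python3 - <<'E'
from workcell import r, optics
import cv2,numpy as np
for n in("side","top"):
    im,d=optics.get_image(n); cv2.imwrite(f"pics/{n}0.png",im[:,:,::-1]); np.savez(f"pics/{n}0.npz",im=im,d=d)
    m=optics.camera_model(n); print(n,m)
s=r.read_state();print(s["time_s"],s["eef_rot"],s["eef_pos"],s["grip_width"],s["contact_force"])
E
```

```text
pics
side {'K': array([[479.78547098,   0.        , 321.20598603],
       [  0.        , 479.78547098, 240.33375266],
       [  0.        ,   0.        ,   1.        ]]), 'R': array([[-0.97141277, -0.23663363, -0.0190201 ],
       [-0.13595149,  0.62019706, -0.77257544],
       [ 0.19461354, -0.74790383, -0.63463803]]), 't': array([0.55275383, 0.16524994, 0.85279295])}
top {'K': array([[612.6913549 ,   0.        , 316.55593615],
       [  0.        , 612.6913549 , 237.01625696],
       [  0.        ,   0.        ,   1.        ]]), 'R': array([[-0.02138732, -0.99972961,  0.00912592],
       [-0.99175456,  0.02006131, -0.12657186],
       [ 0.12635456, -0.01175771, -0.99191546]]), 't': array([0.0276103 , 0.59604369, 1.27963808])}
0.1 [ 1.80915831e-01  9.83498334e-01 -6.61632898e-04 -2.24329936e-04] [0.18663588 0.49036138 0.25569799] 0.08552021675146848 [-0.48609353  0.16531157  0.2026288 ]
```

View pics/side0.png

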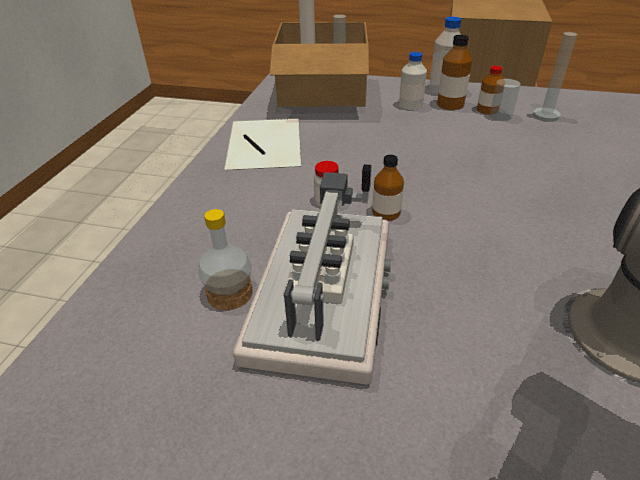

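View pics/top0.png

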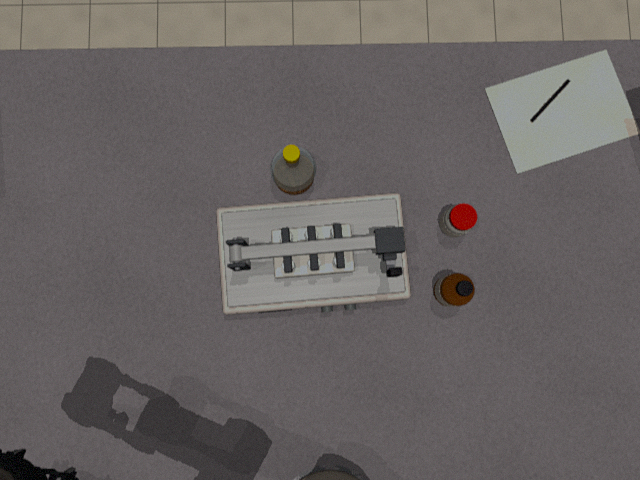

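Side view: paddle at about (367,178), coupler (335,182). Top view: paddle (394,271), coupler (390,240), hinge (236,252), bottle (457,289), jar (460,219), flask (293,170). Next I'll turn these into positions.

```bash
cat > h.py <<'E'
import numpy as np, cv2
from workcell import r, command_gripper, optics
def cloud(n,d):
    m=optics.camera_model(n);K=m["K"];v,u=np.mgrid[:480,:640]
    c=np.stack([(u-K[0,2])/K[0,0]*d,(v-K[1,2])/K[1,1]*d,d],-1)
    return (c-m["t"])@m["R"]
def proj(n,X):
    m=optics.camera_model(n);c=np.atleast_2d(X)@m["R"].T+m["t"];p=c@m["K"].T
    return p[:,:2]/p[:,2:]
E
python3 - <<'E'
from h import *
np.set_printoptions(precision=4,suppress=True)
z=np.load("pics/top0.npz");P=cloud("top",z["d"]);im=z["im"].astype(int)
g=im.sum(2)
print("bench z",np.median(P[330:350,500:540,2]))
def st(n,m,P=P):
    q=P[m];print(n,len(q),"med",np.median(q,0),"min",np.percentile(q,3,0),"max",np.percentile(q,97,0))
V,U=np.mgrid[:480,:640]
box=lambda a,b,c,d:(U>=a)&(U<=b)&(V>=c)&(V<=d)
st("paddle",box(380,406,262,282)&(P[...,2]>.195))
m=box(365,410,220,262)&(P[...,2]>.155)&(P[...,2]<.185);st("coupler",m)
r_=cv2.minAreaRect(P[m][:,:2].astype(np.float32)*1000);print(r_)
m=box(255,368,235,262)&(P[...,2]>.142)&(g>300);q=P[m];
# arm bar by column centre
cs=[]
for u in range(258,368,3):
    k=m[:,u]; 
    if k.sum()>5: cs.append(P[k,u].mean(0))
cs=np.array(cs);f=np.polyfit(cs[:,1],cs[:,0],1);print("armline x=",f,np.std(cs[:,0]-np.polyval(f,cs[:,1])),cs[:,2].mean())
m=box(210,415,190,320)&(P[...,2]>.035)&(P[...,2]<.075);r2=cv2.minAreaRect(P[m][:,:2].astype(np.float32)*1000);print("shaker",r2)
for n,b in dict(bottle=(430,480,268,312),jar=(436,482,200,240),flask=(268,318,140,196)).items(): st(n,box(*b)&(P[...,2]>.03))
z=np.load("pics/side0.npz");Q=cloud("side",z["d"]);
st("paddle side",box(360,373,163,192)&(z["im"].astype(int).sum(2)<120),Q)
st("coupler side",box(322,347,174,180),Q)
big=cv2.resize(z["im"][140:240,290:420],None,fx=6,fy=6,interpolation=cv2.INTER_NEAREST);cv2.imwrite("pics/sz.png",big[:,:,::-1])
z=np.load("pics/top0.npz");big=cv2.resize(z["im"][210:300,350:480],None,fx=6,fy=6,interpolation=cv2.INTER_NEAREST);cv2.imwrite("pics/tz.png",big[:,:,::-1])
E
```

```text
bench z 0.0007065065982397702
paddle 115 med [ 0.5065 -0.1276  0.205 ] min [ 0.4993 -0.1389  0.1989] max [ 0.5143 -0.1166  0.209 ]
coupler 861 med [ 0.5696 -0.1193  0.1698] min [ 0.5479 -0.1504  0.1571] max [ 0.5935 -0.0801  0.1746]
((570.695068359375, -114.74085998535156), (48.50616455078125, 76.90206146240234), 3.5016708374023438)
armline x= [-0.0672  0.5633] 0.002280359016716315 0.16373956190320843
shaker ((566.7141723632812, 25.3492431640625), (263.8194885253906, 400.9086608886719), 3.647766351699829)
bottle 1052 med [ 0.4738 -0.2579  0.1053] min [ 0.4448 -0.2949  0.0408] max [ 0.5045 -0.2366  0.1531]
jar 915 med [ 0.6197 -0.2789  0.0985] min [ 0.5932 -0.3097  0.0383] max [ 0.6486 -0.2554  0.1058]
flask 1684 med [0.7287 0.061  0.0997] min [0.6953 0.0204 0.0685] max [0.7697 0.1046 0.1963]
paddle side 201 med [ 0.5065 -0.1175  0.1868] min [ 0.4996 -0.1341  0.1578] max [ 0.5134 -0.1145  0.2043]
coupler side 182 med [ 0.5706 -0.135   0.1687] min [ 0.5476 -0.2578  0.0949] max [ 0.6262 -0.1202  0.1709]
```

View pics/sz.png

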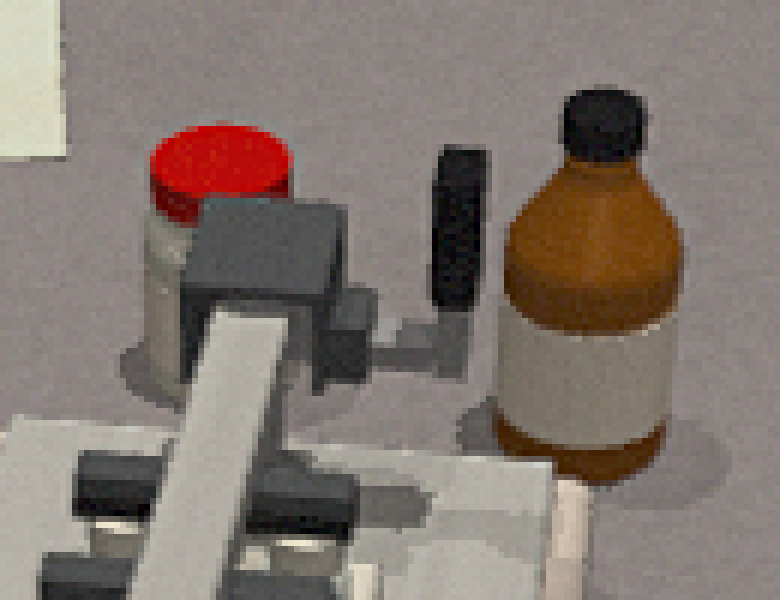

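View pics/tz.png

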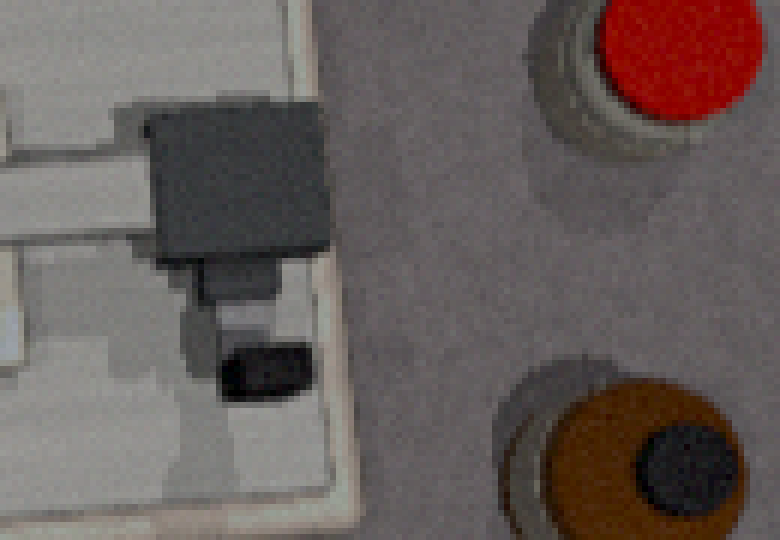

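```bash
cat >> h.py <<'E'
from scipy.spatial.transform import Rotation as Ro
np.set_printoptions(precision=4,suppress=True)
TH=0.065
sx=np.array([np.cos(TH),np.sin(TH),0]); sy=np.array([-np.sin(TH),np.cos(TH),0]); Z=np.array([0,0,1.])
PAD=np.array([0.506,-0.128,0.187])      # grip point, locked
HINGE=PAD+.064*sx+.3*sy; HINGE[2]=.150
def pose(phi,pull,sgn,extra=0):
    """TCP pose holding the paddle at arm angle phi, latch pull"""
    R=Ro.from_rotvec(-phi*sx)
    p=HINGE+R.apply(PAD-pull*sx-HINGE+(.006+extra)*Z)
    y=sgn*sx; z=-Z; x=np.cross(y,z)
    return p,(R*Ro.from_matrix(np.stack([x,y,z],1))).as_quat()
E
python3 - <<'E'
from h import *
for s in(1,-1):
  for a in((0,0,s,.15),(0,0,s,0),(0,.014,s,0),(.342,.014,s,0)):
    p,q=pose(*a);print(s,a,p,r.solve_ik(p,q))
E
```

```text
1 (0, 0, 1, 0.15) [ 0.506 -0.128  0.343] [-0.3947  0.2839  1.3687 -0.      1.4891 -0.4597]
1 (0, 0, 1, 0) [ 0.506 -0.128  0.193] [-0.3947  0.3967  1.6282 -0.      1.1167 -0.4597]
1 (0, 0.014, 1, 0) [ 0.492  -0.1289  0.193 ] [-0.407   0.3741  1.6643 -0.      1.1032 -0.472 ]
1 (0.342, 0.014, 1, 0) [ 0.49   -0.0972  0.2911] [-0.1599  0.2514  1.6013 -0.3542  1.2303 -0.1154]
-1 (0, 0, -1, 0.15) [ 0.506 -0.128  0.343] [-0.3947  0.2839  1.3687 -0.      1.4891  2.6819]
-1 (0, 0, -1, 0) [ 0.506 -0.128  0.193] [-0.3947  0.3967  1.6282 -0.      1.1167  2.6819]
-1 (0, 0.014, -1, 0) [ 0.492  -0.1289  0.193 ] [-0.407   0.3741  1.6643 -0.      1.1032  2.6696]
-1 (0.342, 0.014, -1, 0) [ 0.49   -0.0972  0.2911] [-0.1599  0.2514  1.6013 -0.3542  1.2303  3.0262]
```

Sign +1 is well inside the joint ranges.

Run:
```python
from h import *
e=r.read_state();p=np.array(e["eef_pos"]);p[2]=.36
r.move_straight(p)
p,q=pose(0,0,1,.15);r.reach(p,q)
command_gripper(.040,40)
p,q=pose(0,0,1,.05);r.move_straight(p,q)
for n in("side","top"):
    im,d=optics.get_image(n);np.savez(f"pics/{n}1.npz",im=im,d=d)
    c=im[100:240,270:450] if n=="side" else im[190:330,310:490]
    cv2.imwrite(f"pics/{n}1.png",cv2.resize(c,None,fx=4,fy=4,interpolation=cv2.INTER_CUBIC)[:,:,::-1])
s=r.read_state();print(s["time_s"],s["eef_pos"],s["grip_width"],s["contact_force"])
```

```text
4.8333 [ 0.5066 -0.1282  0.2441] 0.03986220974419977 [-0.0274  0.3657 -0.1887]
```

View pics/side1.png

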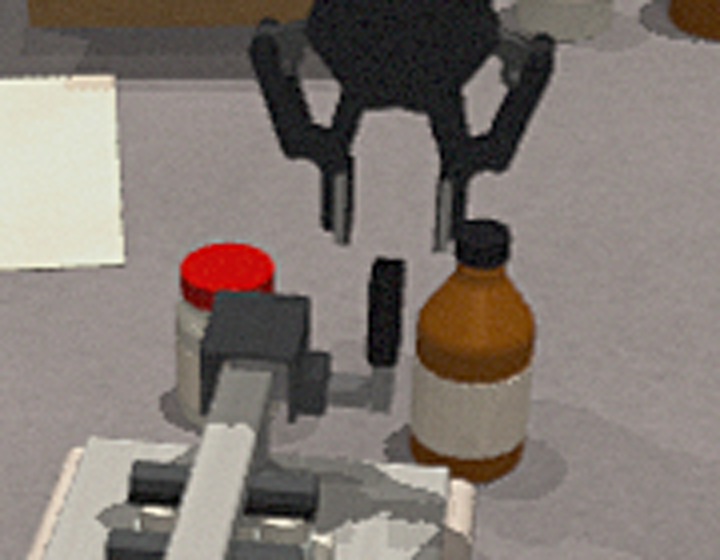

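View pics/top1.png

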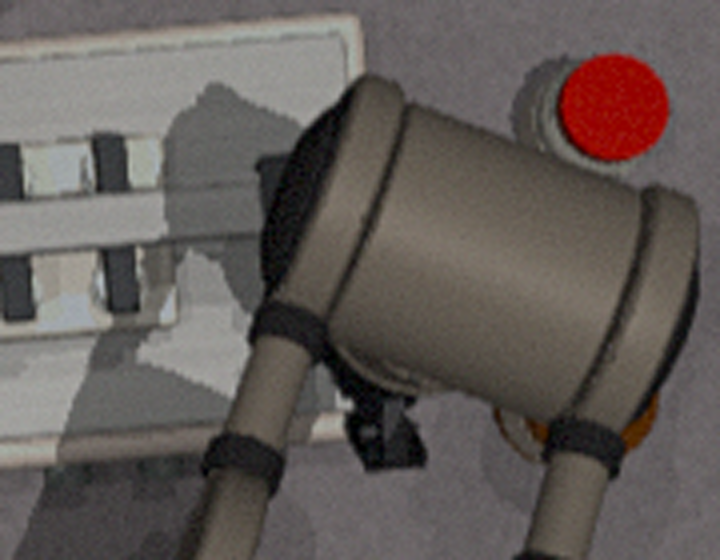

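Side view: the open fingers (crop x 340 and 445) straddle the paddle's upward continuation (about 392), clear of coupler and bottle. In the top view the wrist hides the paddle. I'll descend and grip.

Run:
```python
from h import *
p,q=pose(0,0,1,0);print("stopped",r.move_straight(p,q,speed=.06,max_force=8))
s=r.read_state();print(s["time_s"],s["eef_pos"],s["contact_force"])
im,d=optics.get_image("side");np.savez("pics/side2.npz",im=im,d=d)
command_gripper(.0,60);r.hold(.2)
s=r.read_state();print(s["time_s"],s["eef_pos"],s["grip_width"],s["contact_force"],s["torque"])
im2,d=optics.get_image("side")
c=np.hstack([i[120:220,310:410] for i in(im,im2)])
cv2.imwrite("pics/side3.png",cv2.resize(c,None,fx=4,fy=4,interpolation=cv2.INTER_CUBIC)[:,:,::-1])
```

```text
stopped False
5.8167 [ 0.5063 -0.1281  0.1933] [ 0.8567  0.3506 -0.05  ]
6.4 [ 0.5067 -0.1281  0.1936] 0.015730016632372185 [4.7061 2.5428 2.3951] [ 0.2268 -0.6646  0.0487]
```

View pics/side3.png

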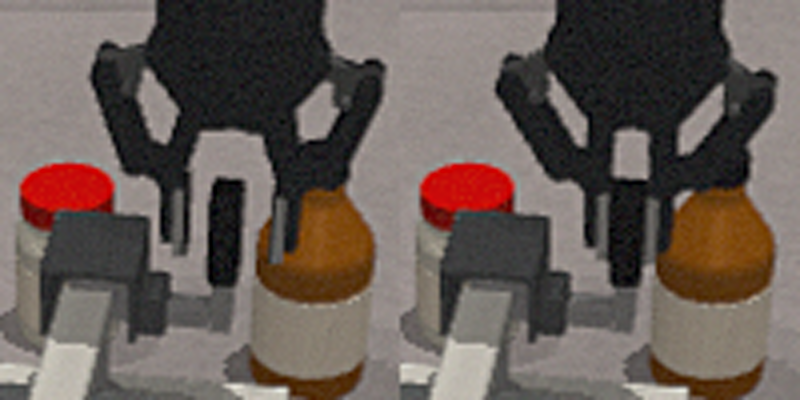

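Right half: the pads hold the upper part of the paddle (x≈625, y≈180–285), width 15.7 mm. Now I'll pull along shaker -x and watch the force.

Run:
```python
from h import *
q=pose(0,0,1)[1]
import json
def go(d,sp):
    p,_=pose(0,d,1);st=r.move_straight(p,q,speed=sp,max_force=18)
    s=r.read_state();f=np.array(s["contact_force"]);x=(np.array(s["eef_pos"])-pose(0,0,1)[0])
    print(d,st,round(s["time_s"],2),"pull mm",-x@sx*1e3,"fx",f@sx,"fy",f@sy,"fz",f[2],s["torque"],s["grip_width"]);return f@sx,st
go(.004,.03);go(.008,.03);go(.012,.03)
f0=None
for d in np.arange(.013,.0195,.001):
    f,st=go(d,.02)
    if f>15 or st:break
```

```text
0.004 False 6.73 pull mm 3.189421980918462 fx 6.182958635121294 fy 0.6639530048641187 fz 1.760919489697515 [ 0.2561 -0.8092 -0.0003] 0.015138293901267823
0.008 False 7.02 pull mm 6.969490200823598 fx 6.602934647984091 fy 1.9380377200198011 fz 1.3780286800411623 [ 0.2949 -0.9588  0.0284] 0.015346781463932715
0.012 False 7.3 pull mm 10.696115198968858 fx 8.095988669677736 fy 2.4698726832722717 fz 1.767747645932726 [ 0.3082 -1.0997 -0.0008] 0.015292634737634411
0.013 False 7.55 pull mm 11.5946924393308 fx 8.500693203994258 fy 1.2570581132712575 fz 1.6224809860754363 [ 0.3686 -1.1625  0.0266] 0.015591447840144374
0.013999999999999999 False 7.8 pull mm 11.909420593081837 fx 11.418426897736545 fy 1.931158036836249 fz -0.1364361514035069 [ 0.3728 -1.4835  0.011 ] 0.015367119292356004
0.014999999999999998 False 8.05 pull mm 11.993850327686472 fx 16.23056072998333 fy 2.265702952574161 fz -2.2110263630602827 [ 0.4661 -2.0899  0.0148] 0.015365694334233028
```

The latch is at its stop: travel ended at about 11.9 mm from my nominal point, because the paddle sat about 2 mm nearer the arm than I measured, and force rose from 8.5 to 16 N. Now I'll lift along the arc, keeping it pulled.

Run:
```python
from h import *
for ph in (.02,.05,.09,.13,.17,.21,.25,.29,.32,.345):
    p,q=pose(ph,.0145,1);st=r.move_straight(p,q,speed=.05,max_force=20)
    s=r.read_state();f=np.array(s["contact_force"]);e=np.array(s["eef_pos"])-p
    print(ph,st,round(s["time_s"],2),"err",e*1e3,"f",f@sx,f@sy,f[2],s["torque"],round(s["grip_width"],4))
    if st or abs(f).max()>30:break
for n in("side","top"):
    im,d=optics.get_image(n);np.savez(f"pics/{n}4.npz",im=im,d=d);cv2.imwrite(f"pics/{n}4.png",im[:,:,::-1])
```

```text
0.02 False 8.32 err [2.5392 0.0888 0.5778] f 13.916818461663457 0.18178646890834263 -2.923703088518519 [ 0.3162 -1.8321  0.0557] 0.0153
0.05 False 8.66 err [2.5146 0.1265 0.5723] f 13.42702554158705 0.3632022990763527 -3.892070564508932 [ 0.4034 -1.8198  0.0513] 0.0154
0.09 False 9.05 err [2.532  0.1219 0.6018] f 15.094701800827602 0.8254537779709826 -3.6243229093828004 [ 0.3539 -1.9103  0.1651] 0.0155
0.13 False 9.44 err [2.5255 0.1618 0.5268] f 15.138582953583768 0.7131987774267341 -4.857879803161348 [ 0.3922 -1.9197  0.2145] 0.015
0.17 False 9.83 err [2.531  0.1972 0.5449] f 13.989092714422508 0.4061331454261406 -3.814452274310767 [ 0.3329 -1.8147  0.3143] 0.0151
0.21 False 10.22 err [2.5397 0.2328 0.5019] f 14.757006389713297 0.4880533563468276 -3.692849346834928 [ 0.39   -1.8418  0.3559] 0.0154
0.25 False 10.62 err [2.5145 0.2179 0.4547] f 14.31728467460933 0.5690853325435641 -3.149659766690545 [ 0.3944 -1.8409  0.4908] 0.0152
0.29 False 11.01 err [2.5416 0.263  0.408 ] f 14.96659746010572 -0.615098303319413 -3.724185735170359 [ 0.4149 -1.8588  0.5191] 0.0155
0.32 False 11.34 err [2.5351 0.2794 0.3902] f 14.680600010231537 0.5688026067514963 -3.7104752074822196 [ 0.4176 -1.8454  0.5908] 0.0151
0.345 False 11.64 err [2.5259 0.2603 0.3406] f 14.88545390726413 -0.27776822286583 -3.7107166387562946 [ 0.4812 -1.8128  0.5939] 0.0155
```

View pics/side4.png

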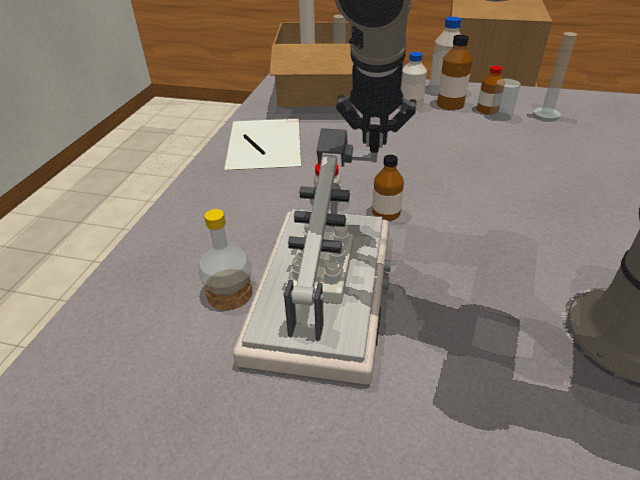

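View pics/top4.png

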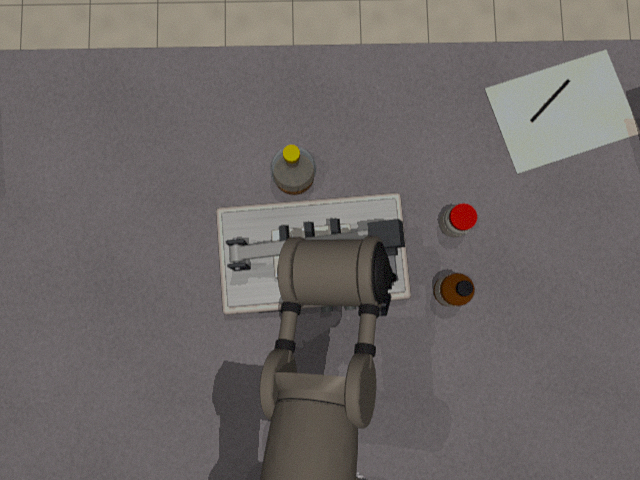

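The arm is up: the coupler moved from (335,182) to (332,145) in the side view, with the paddle still in the jaws at (375,145). Bottle, jar and flask sit at the same pixels as before. I'll measure the coupler height and steadiness.

Run:
```python
from h import *
V,U=np.mgrid[:480,:640]
d=np.load("pics/side4.npz")["d"];P=cloud("side",d)
m=(U>=324)&(U<=343)&(V>=134)&(V<=152);q=P[m];q=q[q[:,2]>.2];print("coupler top",np.median(q,0),np.percentile(q[:,2],[3,97]))
d=np.load("pics/top4.npz")["d"];P=cloud("top",d)
m=(U>=388)&(U<=400)&(V>=226)&(V<=243);q=P[m];print("top",np.median(q,0),np.percentile(q[:,2],[3,97]))
c=HINGE+.02*Z
R=Ro.from_rotvec(-.345*sx);print("expected",HINGE+R.apply(-.3*sy+.02*Z))
a=r.read_state();r.hold(.8);b=r.read_state()
print(b["time_s"],(np.array(b["eef_pos"])-a["eef_pos"])*1e3,np.abs(b["dq"]).max(),b["grip_width"],b["contact_force"])
A=np.load("pics/side0.npz");im,d=optics.get_image("side")
df=np.abs(im.astype(int)-A["im"]).sum(2)
for n,(x0,x1,y0,y1) in dict(bottle=(372,405,155,218),flask=(197,253,208,308),jar=(314,321,165,203)).items(): print(n,df[y0:y1,x0:x1].mean())
P=cloud("side",d);m=(U>=324)&(U<=343)&(V>=134)&(V<=152);q=P[m];q=q[q[:,2]>.2];print("coupler now",np.median(q,0))
```

```text
coupler top [ 0.564  -0.0932  0.2664] [0.2584 0.2737]
top [ 0.5675 -0.1181  0.2767] [0.2704 0.2821]
expected [ 0.5683 -0.0995  0.2703]
12.5417 [ 0.0227 -0.0613 -0.064 ] 0.0022943120676185143 0.015255817632615697 [15.4245  1.1704 -4.1638]
bottle 25.95767195767196
flask 26.096964285714286
jar 78.82330827067669
coupler now [ 0.5636 -0.0932  0.2664]
```

Run:
```python
from h import *
a,b=[np.load(f"pics/top{i}.npz")["im"].astype(int) for i in(0,4)];df=np.abs(a-b).sum(2)
for n,(x0,x1,y0,y1) in dict(bottle=(430,480,268,312),jar=(436,482,200,240),flask=(268,318,140,196),bench=(520,570,300,340)).items(): print(n,df[y0:y1,x0:x1].mean())
r.finish_job()
```

```text
bottle 17.283181818181816
jar 20.233695652173914
flask 19.654285714285713
bench 21.141
the job is handed in; nothing more can be done
```

The latch is out at its stop, the hold-down arm is raised about 10 cm off the ball, and I handed the job in while still gripping the paddle. No verdict is reported.

- **Latch:** I gripped the paddle across its 16 mm thickness at 60 N and pulled sideways. The force rose steadily to 8.5 N, then jumped to 16 N at the stop. The stop came at about 12 mm instead of 14 mm from my starting point. I put this down to placing the paddle about 2 mm too far out, but did not measure it again.
- **Lift:** I swung the arm 0.345 rad about its hinge, turning the gripper with it and keeping the latch against its stop (about 15 N).
- **Height:** The planned coupler height was 270 mm, and the cameras gave about 269 mm (side) and 270 mm (top). Locked height is 170 mm. The two raw readings (266 and 277 mm) were at different spots on the tilted top, so I corrected them for its slope.
- **Steadiness:** Over a 0.8 s hold the tool drifted less than 0.1 mm and the grip width stayed at 15.3 mm. The vertical load was about 4 N, so the gripper is carrying the arm.
- **Bottle, jar and flask:** In the top view they are unchanged within image noise. The side-view comparison for the jar showed a difference, most likely because the raised arm now covers part of it.
- **Time:** The job took about 12.6 s.

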